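Register a printing block in the corner of the jig

ROBOT

A 6-joint arm with a two-finger parallel gripper is mounted at the origin on a cart in front of the work surface, level with it; the furniture and walls round the work are solid. World frame = base frame: x ahead of the robot, y to its left, z up, the work surface at z = 0. Lengths are in m, angles in rad, forces in N, time in s.
With the tool pointing down it reaches from about 0.375 to 0.9 m from the base axis. Payload 3.1 kg.
Tool frame: the origin (TCP) lies midway between the tips of the shut fingers; the grasp point (between the pads) lies 19 mm behind it (manip.grip_depth is the distance from the TCP to the grasp point, in m); z points along the fingers, y is the line along which they close (so a half turn about z gives the same grasp; the last joint's range is limited). The gripper opens to 85 mm and grips with 20 to 120 N. Pads are 22 mm wide; open, the fingers measure 114 mm over their backs; the gripper's body (76 mm by 85 mm) begins 54 mm behind the grasp point. The pads swing forward as they close: fully open they stand 13 mm farther back than shut.
Start: joints at [0.961, 0.527, 1.433, -0, 1.181, -0.178], TCP at [0.262, 0.568, 0.231] pointing down, gripper open.
Joint ranges: [-3.08, 3.08], [-0.75, 2.2], [0.22, 2.44], [-1.43, 4.57], [0, 2.65], [-2.85, 2.85]. Speed limits (rad/s): [2.79, 2.79, 3.14, 3.14, 3.14, 3.14].

INTERFACE

Orientations are given as a unit quaternion [x, y, z, w].
In Python, from station import telemetry, snapshot, manip gives the robot as it stands. The module is installed in compiled form; this text tells all that it offers.
- The arm moves only by the shell command python3 -m crank 'ROWS' [OPENING] [FORCE]. ROWS is text: rows parted by semicolons, each of 6 numbers parted by spaces: the shift along the tool's x, y, z as a fraction of full scale, then the turn, a rotation vector about the tool's x, y, z as a fraction of full scale. A call has exactly 5 rows; each row shifts and turns the commanded pose from where the row before left it, along the tool's axes as they then stand; what a row does not reach is not made up. Full scale, the value 1, is 4 cm for a shift and 90 degrees for a turn. A row lasts 1/10 s, in which the tool goes at most 50 mm and 8.59 degrees, less where a joint would pass 70% of its speed; a pose out of reach is approached as far as the arm can. A call with a number of a shift or a turn outside -1 to 1 is refused whole. A call with a gripper value outside its range is refused whole. OPENING is the opening, from -1 (shut) to 1 (fully open), set as the call begins (- or left out, the last holds). The fingers move at their own pace and stop on an object; FORCE is the grip in N (left out, the last holds). Time passes only in rows, so rows that do not move let the fingers close, or fill a call up. It gives the time, the measured TCP pose, the force, the opening and the grip force at its end, in the units of the state.
- telemetry.sense(): the state, without advancing time (a new reading comes with each control period).
- snapshot(name): name is "side" or "top" or "wrist"; returns a dict with "image" (384x512x3 uint8, red, green, blue), "depth" (384x512 float32, m along the optical axis (not along the pixel's ray), 0 where there is no reading), "camera_matrix" (3x3 intrinsics, pixels), "k1" (the pictures are not rectified: a ray, as slopes to the right and down, at radius r is drawn at 1 + k1 r^2 times it, then the intrinsics apply), "rvec" (rotation vector, rad) and "tvec" (3), from world to camera coordinates, as OpenCV has them. Camera axes: x right, y down, z forward; pixel columns grow to the right and rows downward; lengths in m; the calibration is good to about 2 mm. A picture is of the moment at which its call begins.
- manip.sign_off(): hands the job in; it is judged then, once.
The state is a dict: "t": time; "q": joint angles; "qd": joint speeds; "tau": joint torques, N m; "tcp_pos": TCP position; "tool_rot": TCP orientation; "force": force on the tool from outside, world axes, zero at the start; "ft_torque": the same for the moment, N m; "finger_gap": opening from 0.0 (shut) to 1.0 (fully open); "gripper_force": force on a finger pad.
Only numpy, scipy, OpenCV 4.12 (cv2) and the standard library are available. Lean on these libraries where they do the work, as an engineer would, in place of code of your own. Each camera call takes 0.05 s, during which the arm holds its last target. There are 200 camera calls.

TASK

Pick up the wooden push block by its grip and use it to nudge the printing block, as it lies, along the jig board until it touches both metal stops and sits square in their corner. Do not touch the printing block with the gripper or arm. Then stand the push block back upright on its cork-topped rest and let go, leaving the cup, bottle, tub and tape roll where they are.

Things in the scene. Friction and masses are not known exactly. Their poses are not given: they have to be found in the camera images.
- register_jig: The jig: a fixed plywood board, 280 x 240 mm (x by y), top face 12 mm above the table, with two aluminium bar stops 20 mm wide, standing 20 mm above the board: the far stop along its +x edge (inner face at x = +120 mm) and the right stop along its -y edge (inner face at y = -100 mm). The near (-x) and left (+y) sides are open. Origin: centre of the underside, on the table; z up.
- jig_corner (a point): The inner corner where the inner faces of the two stops meet, at the height of the board's top face; axes as the jig: the far stop's inner face is the plane x = 0, the right stop's is y = 0, the free board lies at x < 0, y > 0.
- printing_block: The flat printing block: light plywood with a grey face cut with a leaf pattern, 140 x 100 x 12 mm (x by y by z), 0.17 to 0.35 kg, loose, flat on the jig board, turned up to 0.35 rad from the jig's axes. Origin: centre of the underside; z up. When home its axes are along the jig's and its centre is 70 mm from the far stop and 50 mm from the right stop.
- block_corner (a point): Underside corner of the printing block at its (+70, -50, 0) mm, the one that goes into the jig's corner.
- block_far_left (a point): Underside corner of the printing block at its (+70, +50, 0) mm: the other end of the edge that touches the far stop.
- block_near_right (a point): Underside corner of the printing block at its (-70, -50, 0) mm: the other end of the edge that touches the right stop.
- pusher: The wooden push block (the tool), 0.2 kg: a foot 60 x 76 x 18 mm (x by y by z) with flat upright sides; on its middle an upright grip, 24 mm thick (x) by 50 mm (y), up to 77 mm above the underside, taken from above with the fingers closing along its x. Origin: centre of the underside; z up. Stands on the cork-topped rest at the start. Alike at both ends in x and in y.
- parking_rest: The rest: a low square wooden stand topped with cork, 110 x 110 mm, top face 20 mm above the table, on four short feet, fixed (its place varies), right of the jig. Origin: centre of the underside of the feet, on the table.
- coffee_cup: Bystander: a paper cup, 75 mm across, 83 mm tall. Origin: centre of the underside.
- ink_bottle: Bystander: a small bottle with a pointed cap, 38 mm across, 116 mm tall. Origin: centre of the underside.
- jelly_tub: Bystander: a round lidded tub, 59 mm across, 44 mm tall. Origin: centre of the underside.
- masking_tape: Bystander: a roll of tape lying flat, 104 mm across, 25 mm tall. Origin: centre of the underside.
Not all that is in view belongs to the job. Several things have the shape of the pusher; the one meant has the colours described above.

How it is judged:
On the way:
1. the printing block lies flat in the corner, both ends of both edges within 2 mm of the stops (x of each of block_corner, block_far_left in the frame of jig_corner above -0.002 m and y of each of block_corner, block_near_right in the frame of jig_corner below 0.002 m and z of printing_block in the frame of jig_corner below 0.003 m and angle between printing_block's own z axis and vertical below 0.04 rad), for 0.2 s.
At the end, for the whole second after the job is handed in: The printing block lies flat on the jig, both ends of its far edge within 2 mm of the far stop and both ends of its right edge within 2 mm of the right stop; the push block stands upright and released on the cork-topped rest, its centre within 45 mm of the rest's centre; both are at rest (all of step 1 and horizontal distance between pusher and parking_rest below 0.045 m and angle between pusher's own z axis and vertical below 0.06 rad and height (world z) of pusher below 0.025 m and linear speed of each of pusher, printing_block below 0.02 m/s and contact force between the fingers and pusher below 0.1 N); the robot touches nothing.
It fails at once if the gripper or arm touches the printing block (contact force between any of the fingers, the arm and printing_block above 0.5 N).
It fails at once if a bystander is shifted by more than 30 mm (distance of any of coffee_cup, ink_bottle, jelly_tub, masking_tape from where it was at the start of the episode above 0.03 m).
It also fails if it takes over 72 s, if anything falls off the work surface, if the arm or the gripper's body presses on something with over 40 N, if the wrist force passes 120 N, or if a joint passes its speed limit or range.

## Working session

There is one attempt and no reset: what is moved stays moved. The work goes in short steps, Python scripts to look and compute and a shell command to move; the robot and the scene stay as the last step left them, time stands still between calls to the robot, and variables do not carry over. Pictures are saved under pics/ and viewed, at most 10 in all, crops included, and the job is handed in when it is done.

```bash
mkdir -p pics; cat > h.py <<'E'
import numpy as np, cv2
from station import telemetry, snapshot, manip
def rays(s,uv):
    K=s["camera_matrix"]; uv=np.atleast_2d(uv).astype(float)
    d=(uv-[K[0,2],K[1,2]])/[K[0,0],K[1,1]]
    r=np.linalg.norm(d,axis=1); ru=r.copy()
    for _ in range(20): ru=r/(1+s["k1"]*ru**2)
    d=d*(np.where(r>0,ru/np.maximum(r,1e-12),1))[:,None]
    R=cv2.Rodrigues(np.array(s["rvec"],float))[0]; t=np.array(s["tvec"],float).ravel()
    return -R.T@t, np.c_[d,np.ones(len(d))]@R
def onplane(s,uv,z):
    o,d=rays(s,uv); return o+d*((z-o[2])/d[:,2])[:,None]
def cloud(s):
    v,u=np.mgrid[0:384,0:512]; o,d=rays(s,np.c_[u.ravel(),v.ravel()])
    return (o+d*s["depth"].reshape(-1,1)).reshape(384,512,3)
E
python3 - <<'E'
from h import *
import pickle
S={n:snapshot(n) for n in("side","top","wrist")}
pickle.dump(S,open("S0.pkl","wb"))
print(S["top"]["k1"],S["top"]["camera_matrix"],telemetry.sense())
for n in("side","top"): cv2.imwrite(f"pics/{n}0.png",cv2.resize(S[n]["image"][...,::-1],(800,600)))
E
```

```text
-0.09100653502211273 [[457.48198083   0.         259.83397643]
 [  0.         457.48198083 184.30715331]
 [  0.           0.           1.        ]] {'t': 0.15, 'q': array([ 9.60521782e-01,  5.28220116e-01,  1.43363155e+00,  2.32559727e-06,
        1.18139522e+00, -1.78511472e-01]), 'qd': array([-0.00037702, -0.00382304, -0.00593226,  0.00058842, -0.00010446,
        0.00062819]), 'tau': array([ 4.05476094e-04, -4.42744374e+01, -1.78275490e+01, -2.35616553e-04,
        5.58911634e-03, -1.48570155e-05]), 'tcp_pos': array([0.26120019, 0.56718903, 0.2305709 ]), 'tool_rot': array([ 2.14208944e-01,  9.76787512e-01, -7.63206107e-04, -3.18810817e-04]), 'force': array([ 0.42268171, -0.22755345,  0.24675855]), 'ft_torque': array([-0.02294262,  0.00928003, -0.02394349]), 'gripper_force': 0.0, 'finger_gap': 1.0040708888389682}
```

View pics/top0.png

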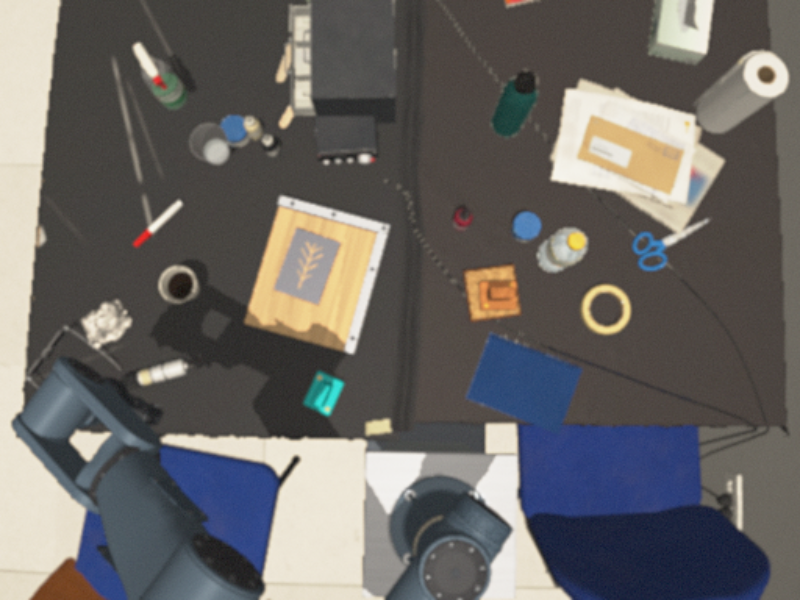

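View pics/side0.png

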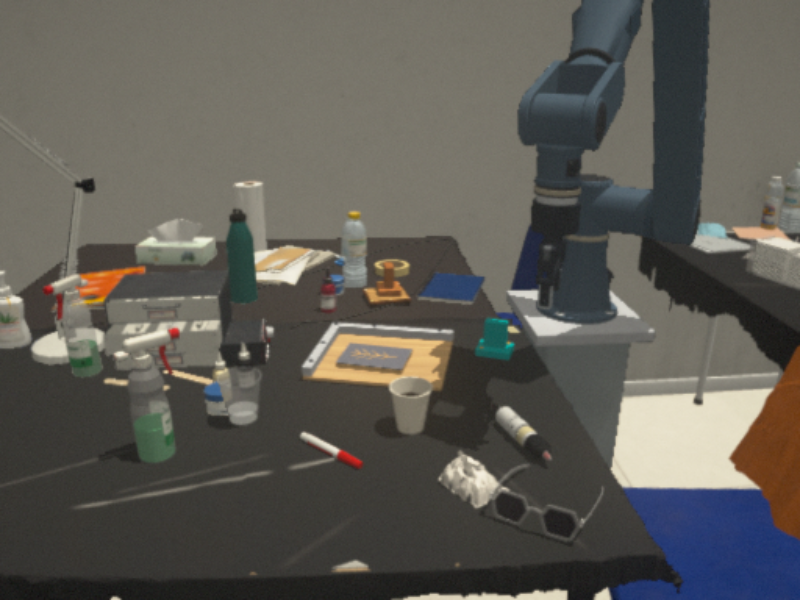

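```bash
python3 - <<'E'
from h import *
import pickle
S=pickle.load(open("S0.pkl","rb")); s=S["top"]; I=s["image"][...,::-1]
a=cv2.resize(I[118:233,150:255],None,fx=5,fy=5,interpolation=cv2.INTER_CUBIC)
b=cv2.resize(I[160:210,290:340],(290,290),interpolation=cv2.INTER_CUBIC)
c=np.zeros((575,800,3),np.uint8); c[:,:525]=a[:, :525]; b=cv2.resize(b,(275,275)); c[:275,525:]=b
P=cloud(s); z=P[...,2]
zz=np.clip((z[160:210,290:340])/0.11*255,0,255).astype(np.uint8)
c[300:575,525:]=cv2.applyColorMap(cv2.resize(zz,(275,275),interpolation=0),2)
cv2.imwrite("pics/crop.png",c)
hsv=cv2.cvtColor(I,cv2.COLOR_BGR2HSV)
for n,(u,v) in dict(board=(170,205),block=(196,170),stop=(240,180),rest=(303,175),foot=(311,195),grip=(318,188),table=(260,240)).items(): print(n,hsv[v,u],P[v,u].round(4))
E
```

```text
board [ 20 105 237] [0.4177 0.375  0.0119]
block [ 16  79 217] [0.5347 0.293  0.0193]
stop [ 17  18 100] [ 0.508   0.1478 -0.005 ]
rest [ 16 138 214] [ 0.5262 -0.0595  0.0249]
foot [ 21 170 243] [ 0.4599 -0.0853  0.0348]
grip [ 13 166 216] [ 0.4769 -0.0989  0.0955]
table [15 16 65] [0.3105 0.0769 0.0088]
```

View pics/crop.png

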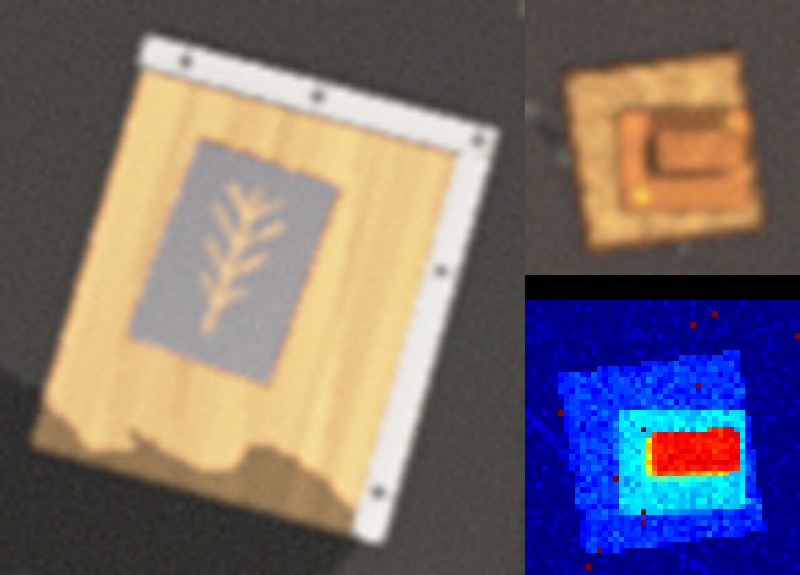

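The crop shows the grey-faced block lying clear of the stops, roughly centred at top px (307,265) in the 800-wide view, and the orange-brown wooden push block on the cork rest at (497,292). Things shaped like the pusher: wooden block on the rest (497,292) and teal one on the table (323,393). I choose the wooden one on the cork, which the crop confirms.

```bash
cat >> h.py <<'E'
def rect(s,mask,z):
    c=max(cv2.findContours(mask.astype(np.uint8),cv2.RETR_EXTERNAL,cv2.CHAIN_APPROX_NONE)[0],key=cv2.contourArea)
    p=onplane(s,c[:,0],z)[:,:2]; r=cv2.minAreaRect((p*1000).astype(np.float32)); return r,p
def show(n,r):
    b=cv2.boxPoints(r); print(n,"c",np.round(r[0],1),"size",np.round(r[1],1),"ang",round(r[2],2)); return b
def jigblock(s):
    I=s["image"]; h=cv2.cvtColor(I,cv2.COLOR_RGB2HSV); P=cloud(s)
    roi=np.zeros((384,512),bool); roi[110:245,140:262]=1
    w=roi&(h[...,1]<50)&(h[...,2]>150)
    X=P[...,:2]; 
    k=np.ones((3,3),np.uint8)
    g=np.zeros_like(roi); 
    lab=cv2.connectedComponentsWithStats((roi&(h[...,1]<65)&(h[...,2]>120)).astype(np.uint8))
    return h,roi,lab
E
python3 - <<'E'
from h import *
import pickle
s=pickle.load(open("S0.pkl","rb"))["top"]
h,roi,(n,L,st,ce)=jigblock(s)
for i in range(1,n):
    if st[i,4]>80: print(i,st[i],ce[i].round()); show("z24",rect(s,L==i,.024)[0]); show("z32",rect(s,L==i,.032)[0])
P=cloud(s);z=P[...,2]; r2=np.zeros((384,512),bool); r2[160:212,290:345]=1
show("grip",rect(s,r2&(z>.07)&(z<.12),.097)[0])
show("foot",rect(s,r2&(z>.031)&(z<.12),.038)[0])
show("rest",rect(s,r2&(h[...,1]>80)&(h[...,2]>110),.020)[0])
print(rays(s,[[0,0]])[0])
for nm,u,v,zz in(("cup",180,283,.083),("bottle",462,217,.06),("tub",526,226,.044),("tape",606,309,.025)): print(nm,onplane(s,[[u*.64,v*.64]],zz).round(3))
E
```

```text
1 [ 177  125   73  102 1134] [224. 163.]
z24 c [518.9 271.8] size [246.4 286. ] ang 75.94
z32 c [517.9 270.9] size [245.  284.5] ang 75.94
2 [ 176  146   41   49 1168] [196. 170.]
z24 c [535.  292.3] size [ 99.  139.1] ang 72.25
z32 c [533.9 291.3] size [ 98.5 138.4] ang 72.25
grip c [ 480.1 -105. ] size [25.2 50.7] ang 1.38
foot c [ 479.8 -108.9] size [58.9 75.3] ang 1.44
rest c [488.1 -99.8] size [109.4 111.5] ang 9.38
[0.3271778  0.11399741 1.51330203]
cup [[0.484 0.539 0.083]]
bottle [[ 0.639 -0.03   0.06 ]]
tub [[ 0.627 -0.167  0.044]]
tape [[ 0.458 -0.343  0.025]]
```

```bash
python3 -m crank '0 0 0 0 0 0.0711;0 0 0 0 0 0.0711;0 0 0 0 0 0.0711;0 0 0 0 0 0.0711;0 0 0 0 0 0.0711' 1 40 >/dev/null
python3 -m crank '0 0 0 0 0 0.0711;0 0 0 0 0 0.0711;0 0 0 0 0 0.0711;0 0 0 0 0 0.0711;0 0 0 0 0 0.0711'
python3 -m crank '-0.4 0.1 0 0 0 0;-0.85 0.26 0 0 0 0;-0.85 0.26 0 0 0 0;-0.85 0.26 0 0 0 0;-0.85 0.26 0 0 0 0' >/dev/null
python3 -m crank '-0.85 0.26 0 0 0 0;-0.85 0.26 0 0 0 0;-0.85 0.26 0 0 0 0;-0.85 0.26 0 0 0 0;-0.85 0.26 0 0 0 0' >/dev/null
python3 -m crank '-0.85 0.26 0 0 0 0;-0.85 0.26 0 0 0 0;-0.85 0.26 0 0 0 0;-0.85 0.26 0 0 0 0;-0.85 0.26 0 0 0 0' >/dev/null
python3 -m crank '-0.85 0.26 0 0 0 0;-0.85 0.26 0 0 0 0;-0.85 0.26 0 0 0 0;-0.85 0.26 0 0 0 0;-0.85 0.26 0 0 0 0'
python3 -m crank '0 0 0 0 0 0;0 0 0 0 0 0;0 0 0 0 0 0;0 0 0 0 0 0;0 0 0 0 0 0'
python3 - <<'E'
from h import *
s=snapshot("wrist"); t=telemetry.sense(); print(t["q"].round(2),t["tcp_pos"].round(4),t["tool_rot"].round(4))
cv2.imwrite("pics/w1.png",s["image"][...,::-1])
P=cloud(s);z=P[...,2]
m=(z>.085)&(z<.105)&(np.hypot(P[...,0]-.48,P[...,1]+.107)<.06)
show("grip",rect(s,m,.097)[0])
E
```

```text
t: 1.15
tcp_pos: [0.2613, 0.5674, 0.2309]
tool_rot: [0.701, 0.713, -0.0, 0.0]
force: [0.4, -1.3, -0.2]
finger_gap: 1.004
gripper_force: 0.0
t: 3.15
tcp_pos: [0.4778, -0.0912, 0.2312]
tool_rot: [0.699, 0.715, -0.0, -0.0]
force: [0.3, 0.1, -0.5]
finger_gap: 0.999
gripper_force: 0.0
t: 3.65
tcp_pos: [0.4774, -0.0886, 0.2314]
tool_rot: [0.699, 0.715, -0.0, -0.0]
force: [-0.7, 0.8, 0.1]
finger_gap: 0.999
gripper_force: 0.0
[-0.41  0.34  1.77  0.    1.03 -0.44] [ 0.4774 -0.0888  0.2314] [ 6.987e-01  7.154e-01 -0.000e+00 -1.000e-04]
grip c [ 480.8 -106.6] size [23.5 50.4] ang 2.7
```

View pics/w1.png

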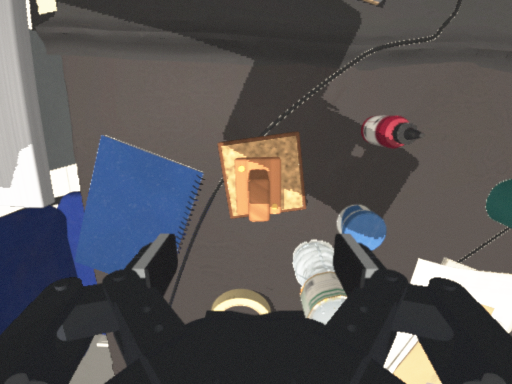

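The wrist view shows the push block under the gripper, with its grip at about px (258,190) on the cork. Bottle is at (390,132) and tub at (362,228), both clear of the fingers.

```bash

python3 -m crank '-0.15 0.025 0 0 0 -0.011;-0.15 0.025 0.2 0 0 0;-0.15 0.025 0.5 0 0 0;0 0 0.6 0 0 0;0 0 0.6 0 0 0' >/dev/null
python3 -m crank '0 0 0.6 0 0 0;0 0 0.6 0 0 0;0 0 0.5 0 0 0;0 0 0.4 0 0 0;0 0 0.275 0 0 0'
python3 -m crank '0 0 0 0 0 0;0 0 0 0 0 0;0 0 0 0 0 0;0 0 0 0 0 0;0 0 0 0 0 0' 
python3 -m crank '0 0 0 0 0 0;0 0 0 0 0 0;0 0 0 0 0 0;0 0 0 0 0 0;0 0 0 0 0 0' -1 60 >/dev/null
python3 -m crank '0 0 0 0 0 0;0 0 0 0 0 0;0 0 0 0 0 0;0 0 0 0 0 0;0 0 0 0 0 0'
```

```text
t: 4.7
tcp_pos: [0.4809, -0.1079, 0.0586]
tool_rot: [0.693, 0.721, -0.0, -0.001]
force: [-0.3, -0.3, 0.6]
finger_gap: 1.002
gripper_force: 0.0
t: 5.2
tcp_pos: [0.4818, -0.1078, 0.061]
tool_rot: [0.693, 0.721, 0.0, 0.001]
force: [0.7, -0.2, 1.1]
finger_gap: 1.001
gripper_force: 0.0
t: 6.2
tcp_pos: [0.4814, -0.1077, 0.0604]
tool_rot: [0.693, 0.721, 0.0, 0.0]
force: [0.2, 0.5, 2.1]
finger_gap: 0.273
gripper_force: 60.1
```

```bash

python3 -m crank '0 0 -0.2 0 0 0;0 0 -0.4 0 0 0;0 0 -0.6 0 0 0;0 0 -0.7 0 0 0;0 0 -0.6 0 0 0'
python3 -m crank '0 0 0 0 0 0.0362;0 0 0 0 0 0.0362;0 0 0 0 0 0.0362;0 0 0 0 0 0.0362;0 0 0 0 0 0.0362' >/dev/null
python3 -m crank '0.4 -0.17 0 0 0 0;0.8 -0.34 0 0 0 0;0.8 -0.34 0 0 0 0;0.8 -0.34 0 0 0 0;0.8 -0.34 0 0 0 0' >/dev/null
python3 -m crank '0.8 -0.34 0 0 0 0;0.8 -0.34 0 0 0 0;0.8 -0.34 0 0 0 0;0.8 -0.34 0 0 0 0;0.8 -0.34 0 0 0 0' >/dev/null
python3 -m crank '0.8 -0.3 0 0 0 0;0.8 -0.2 0 0 0 0;0.8 0 0 0 0 0;0.4 0 0 0 0 0;0 0 0 0 0 0' >/dev/null
python3 -m crank '0 0 0 0 0 0;0 0 0 0 0 0;0 0 0 0 0 0;0 0 0 0 0 0;0 0 0 0 0 0'
cat >> h.py <<'E'
C=np.array([518.5,271.5]); A=np.radians(-14.06); EX=np.array([np.cos(A),np.sin(A)]); EY=np.array([-EX[1],EX[0]])
def tojig(p): p=np.asarray(p)-C; return np.array([p@EX,p@EY])
def where():
    t=telemetry.sense(); from scipy.spatial.transform import Rotation as R
    y=R.from_quat(t["tool_rot"]).as_matrix()[:,1]
    print("jig",tojig(t["tcp_pos"][:2]*1000).round(1),"z",t["tcp_pos"][2].round(4),"yaw",np.degrees(np.arctan2(y[1],y[0])).round(2),"f jig",(EX@t["force"][:2]).round(1),(EY@t["force"][:2]).round(1),t["force"][2].round(1),"t",t["t"])
E
python3 -c "
from h import *
where()
s=snapshot('wrist'); cv2.imwrite('pics/w2.png',s['image'][...,::-1])
import pickle; pickle.dump(s,open('w2.pkl','wb'))"
```

```text
t: 6.7
tcp_pos: [0.4809, -0.1074, 0.1615]
tool_rot: [0.693, 0.721, -0.0, -0.0]
force: [-0.3, -0.5, -2.1]
finger_gap: 0.272
gripper_force: 59.6
t: 9.2
tcp_pos: [0.4375, 0.3316, 0.1604]
tool_rot: [0.788, 0.615, -0.0, -0.0]
force: [-0.0, -0.5, -1.6]
finger_gap: 0.275
gripper_force: 59.7
jig [-93.2  38.6] z 0.1604 yaw -14.08 f jig 0.1 -0.5 -1.6 t 9.2
```

View pics/w2.png

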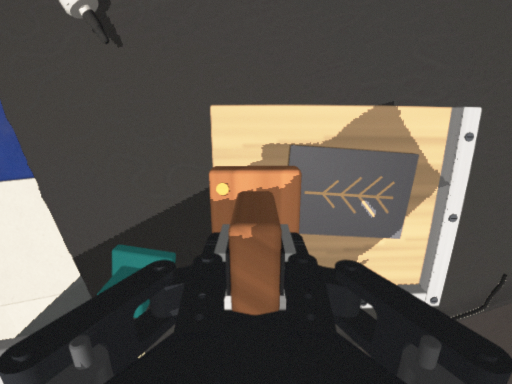

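The wrist view shows the held push block over the board's near edge. The printing block has corners at about px (290,147), (417,154) and (402,238). The far stop runs along the right, around (450,200).

```bash
python3 - <<'E'
from h import *
import pickle
s=pickle.load(open("w2.pkl","rb")); h=cv2.cvtColor(s["image"],cv2.COLOR_RGB2HSV)
# board left edge: first row from top with bright yellow
def fit(name,pts,z):
    p=onplane(s,pts,z)[:,:2]*1000; vx,vy,x,y=cv2.fitLine(p.astype(np.float32),cv2.DIST_HUBER,0,.01,.01).ravel()
    a=np.degrees(np.arctan2(vy,vx)); print(name,"ang",round(a,2),"jig mid",tojig([x,y]).round(1))
V=h[...,2].astype(int); Sx=h[...,1].astype(int)
pts=[]
for u in list(range(216,355,4)):
    c=np.where((V[90:130,u]>150)&(Sx[90:130,u]>70))[0]
    if len(c): pts.append((u,90+c[0]-.5))
fit("board +y edge (140..)",pts,.012)
pts=[]
for u in range(298,412,4):
    c=np.where(Sx[130:175,u]<60)[0]
    if len(c): pts.append((u,130+c[0]-.5))
print(pts[::6]); fit("block left edge",pts,.024)
pts=[]
for v in range(160,232,4):
    c=np.where(Sx[v,380:440]>75)[0]; c=c[c>20]
    if len(c): pts.append((380+c[0]-.5,v))
print(pts[::4]); fit("block far edge",pts,.024)
pts=[]
for v in range(125,270,5):
    c=np.where((Sx[v,405:480]<60)&(np.arange(75)>15)&(V[v,405:480]>90))[0]
    c=[x for x in c if x+405>418+0]
    if len(c): pts.append((405+c[0]-.5,v))
print(pts[::4]); fit("far stop inner (120) z12",pts,.012); 
pts=[(302,238),(330,238.3),(360,238.6),(390,239)]
E
```

```text
board +y edge (140..) ang -13.91 jig mid [-67.3 119.7]
[(298, np.float64(145.5)), (322, np.float64(146.5)), (346, np.float64(148.5)), (370, np.float64(150.5)), (394, np.float64(151.5))]
block left edge ang -17.71 jig mid [-2.2 75.7]
[(np.float64(417.5), 160), (np.float64(414.5), 176), (np.float64(410.5), 192), (np.float64(407.5), 208), (np.float64(402.5), 224)]
block far edge ang 70.97 jig mid [78.2 20.1]
[(np.float64(448.5), 125), (np.float64(445.5), 145), (np.float64(442.5), 165), (np.float64(437.5), 185), (np.float64(434.5), 205), (np.float64(430.5), 225), (np.float64(426.5), 245), (np.float64(422.5), 265)]
far stop inner (120) z12 ang 75.84 jig mid [118.7  18.6]
```

```bash

python3 -m crank '-0.1 -0.1 0.2 0 0 0;-0.1 -0.15 0.4 0 0 0;-0.09 -0.15 0.6 0 0 0;0 0 0.6 0 0 0;0 0 0.4 0 0 0' >/dev/null
python3 -m crank '0 0 0.25 0 0 0;0 0 0.2 0 0 0;0 0 0 0 0 0;0 0 0 0 0 0;0 0 0 0 0 0' >/dev/null
python3 -c "
from h import *
where()"
```

```text
jig [-108.9   27.9] z 0.055 yaw -14.03 f jig -0.4 -0.2 -2.2 t 10.25
```

```bash

python3 -m crank '0 0.09 0 0 0 0;0 0.09 0 0 0 0;0 0.09 0 0 0 0;0 0.09 0 0 0 0;0 0.09 0 0 0 0' >/dev/null
python3 -c "
from h import *
where()"
python3 -m crank '0 0.09 0 0 0 0;0 0.09 0 0 0 0;0 0.09 0 0 0 0;0 0.09 0 0 0 0;0 0.09 0 0 0 0' >/dev/null
python3 -c "
from h import *
where()"
python3 -m crank '0 0.09 0 0 0 0;0 0.09 0 0 0 0;0 0.09 0 0 0 0;0 0.09 0 0 0 0;0 0.05 0 0 0 0' >/dev/null
python3 -c "
from h import *
where()"
```

```text
jig [-91.1  27.4] z 0.0543 yaw -14.05 f jig -0.9 0.3 -1.2 t 10.75
jig [-73.   27.6] z 0.0542 yaw -14.02 f jig -1.2 -0.2 -3.1 t 11.25
jig [-56.4  27.6] z 0.0543 yaw -14.04 f jig -0.7 0.0 -1.6 t 11.75
```

```bash

python3 -m crank '0 0.03 0 0 0 0;0 0.03 0 0 0 0;0 0.03 0 0 0 0;0 0.01 0 0 0 0;0 0 0 0 0 0' >/dev/null
python3 -c "
from h import *
where()"
python3 -m crank '0 0.02 0 0 0 0;0 0.02 0 0 0 0;0 0.02 0 0 0 0;0 0 0 0 0 0;0 0 0 0 0 0' >/dev/null
python3 -c "
from h import *
where()
s=snapshot('wrist'); cv2.imwrite('pics/w3.png',s['image'][...,::-1])"
```

```text
jig [-52.9  27.5] z 0.0543 yaw -14.03 f jig -0.8 -0.3 -1.1 t 12.25
jig [-50.9  27.5] z 0.0543 yaw -14.04 f jig -2.2 1.1 -0.0 t 12.75
```

View pics/w3.png

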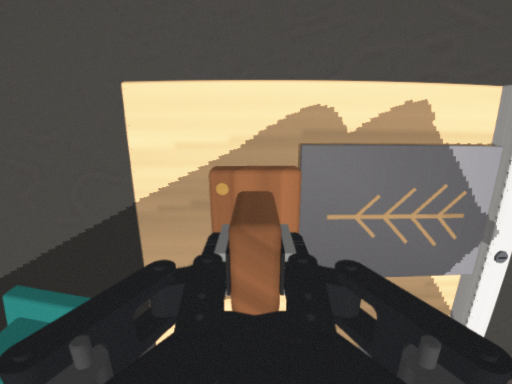

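The wrist view shows the printing block turned square, with its near edge flush on the foot (px 300,145–275) and its far edge about at the far stop (498,146). I'll keep going until the force rises.

```bash

python3 -m crank '0 0.02 0 0 0 0;0 0.015 0 0 0 0;0 0 0 0 0 0;0 0 0 0 0 0;0 0 0 0 0 0' >/dev/null
python3 -c "
from h import *
where()"
python3 -m crank '0 0.02 0 0 0 0;0 0.015 0 0 0 0;0 0 0 0 0 0;0 0 0 0 0 0;0 0 0 0 0 0' >/dev/null
python3 -c "
from h import *
where()"
```

```text
jig [-50.7  27.3] z 0.0542 yaw -14.05 f jig -5.6 1.6 1.5 t 13.3
jig [-50.6  27.3] z 0.0541 yaw -14.06 f jig -7.5 2.5 2.1 t 13.8
```

```bash

python3 -m crank '0 -0.1 0 0 0 0;0 -0.2 0 0 0 0;0 -0.3 0 0 0 0;0 0 -0.3 0 0 0;0 0 -0.6 0 0 0' >/dev/null
python3 -m crank '0.2 0 -0.3 0 0 0;0.5 0 0 0 0 0;0.6 0 0 0 0 0;0.6 0 0 0 0 0;0.5 0 0 0 0 0' >/dev/null
python3 -m crank '0.2 0.2 0 0 0 0;0 0.5 0 0 0 0;0 0.7 0 0 0 0;0 0.7 0 0 0 0;0 0.6 0 0 0 0' >/dev/null
python3 -m crank '0 0.3 0 0 0 0;0 0.1 0 0 0 0;0 0 0 0 0 0;0 0 0 0 0 0;0 0 0 0 0 0' >/dev/null
python3 -c "
from h import *
where()
s=snapshot('wrist'); cv2.imwrite('pics/w4.png',s['image'][...,::-1])"
```

```text
jig [ 50.7 131.7] z 0.1023 yaw -13.96 f jig -0.0 -0.4 -2.2 t 15.8
```

View pics/w4.png

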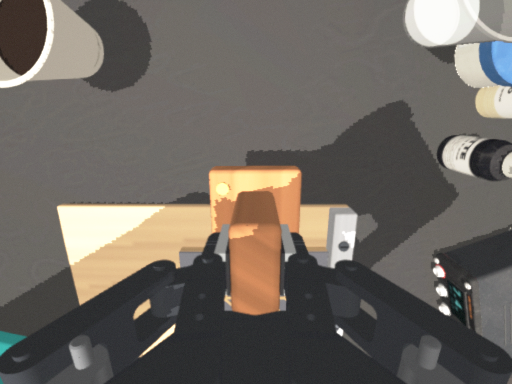

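The wrist view shows the foot (px 255,195) over the board's left edge. The printing block's left edge (180–325, 250) is ahead of it and the cup is clear at top left.

```bash

python3 -m crank '0 0 0.2 0 0 0;0 0 0.4 0 0 0;0 0 0.35 0 0 0;0 0 0.245 0 0 0;0 0 0 0 0 0' >/dev/null
python3 -m crank '-0.085 0 0 0 0 0;-0.085 0 0 0 0 0;-0.085 0 0 0 0 0;-0.085 0 0 0 0 0;-0.085 0 0 0 0 0' >/dev/null
python3 -c "
from h import *
where()"
python3 -m crank '-0.085 0 0 0 0 0;-0.085 0 0 0 0 0;-0.085 0 0 0 0 0;-0.085 0 0 0 0 0;-0.085 0 0 0 0 0' >/dev/null
python3 -m crank '-0.085 0 0 0 0 0;-0.085 0 0 0 0 0;-0.085 0 0 0 0 0;-0.085 0 0 0 0 0;-0.085 0 0 0 0 0' >/dev/null
python3 -c "
from h import *
where()"
python3 -m crank '-0.085 0 0 0 0 0;-0.085 0 0 0 0 0;-0.085 0 0 0 0 0;-0.085 0 0 0 0 0;-0.085 0 0 0 0 0' >/dev/null
python3 -m crank '-0.085 0 0 0 0 0;-0.085 0 0 0 0 0;-0.085 0 0 0 0 0;-0.085 0 0 0 0 0;0 0 0 0 0 0' >/dev/null
python3 -c "
from h import *
where()"
```

```text
jig [ 52.4 114.5] z 0.0547 yaw -14.05 f jig -1.0 1.9 -2.4 t 16.85
jig [52.3 80.4] z 0.0546 yaw -14.03 f jig -0.3 2.0 -0.6 t 17.85
jig [52.1 49.1] z 0.0543 yaw -14.04 f jig -0.3 0.4 -1.6 t 18.85
```

```bash

python3 -m crank '-0.06 0 0 0 0 0;-0.06 0 0 0 0 0;-0.05 0 0 0 0 0;-0.05 0 0 0 0 0;0 0 0 0 0 0' >/dev/null
python3 -c "
from h import *
where()"
python3 -m crank '-0.025 0 0 0 0 0;-0.025 0 0 0 0 0;0 0 0 0 0 0;0 0 0 0 0 0;0 0 0 0 0 0' >/dev/null
python3 -c "
from h import *
where()"
python3 -m crank '-0.025 0 0 0 0 0;-0.025 0 0 0 0 0;0 0 0 0 0 0;0 0 0 0 0 0;0 0 0 0 0 0' >/dev/null
python3 -c "
from h import *
where()"
```

```text
jig [52.1 40.6] z 0.0543 yaw -14.03 f jig 0.5 -0.4 -2.3 t 19.35
jig [52.2 39.8] z 0.0546 yaw -14.05 f jig -0.9 3.9 -3.5 t 19.85
jig [52.3 39.4] z 0.0549 yaw -14.07 f jig -1.6 8.3 -2.8 t 20.35
```

```bash

python3 -m crank '-0.025 0 0 0 0 0;-0.01 0 0 0 0 0;0 0 0 0 0 0;0.1 0 0 0 0 0;0.2 0 0 0 0 0' >/dev/null
python3 -m crank '0.15 0 0 0 0 0;0 0 -0.3 0 0 0;0 0 -0.6 0 0 0;0 0 -0.3 0 0 0;0 -0.3 0 0 0 0' >/dev/null
python3 -m crank '0 -0.6 0 0 0 0;-0.2 -0.7 0 0 0 0;-0.5 -0.7 0 0 0 0;-0.6 -0.6 0 0 0 0;-0.6 -0.4 0 0 0 0' >/dev/null
python3 -m crank '-0.4 0 0 0 0 0;-0.1 0 0 0 0 0;0 0 0 0 0 0;0 0 0 0 0 0;0 0 0 0 0 0' >/dev/null
python3 -c "
from h import *
where()
s=snapshot('wrist'); cv2.imwrite('pics/w5.png',s['image'][...,::-1])
import pickle; pickle.dump(s,open('w5.pkl','wb'))"
```

```text
jig [-78.4 -41.3] z 0.1025 yaw -14.04 f jig -0.2 -0.6 -1.8 t 22.35
```

View pics/w5.png

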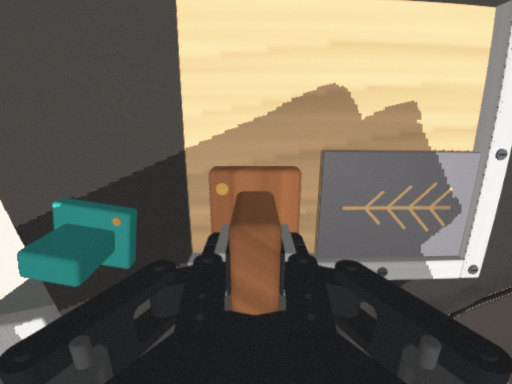

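The wrist view shows the printing block in the corner (px 318–480, 150–262), touching or nearly touching both stops. I'll give it one seating push in +x.

```bash

python3 -m crank '-0.15 0 0.2 0 0 0;0 0 0.4 0 0 0;0 0 0.35 0 0 0;0 0 0.245 0 0 0;0 0 0 0 0 0' >/dev/null
python3 -m crank '0 0.1 0 0 0 0;0 0.15 0 0 0 0;0 0.15 0 0 0 0;0 0.1 0 0 0 0;0 0.07 0 0 0 0' >/dev/null
python3 -m crank '0 0.05 0 0 0 0;0 0.025 0 0 0 0;0 0.02 0 0 0 0;0 0 0 0 0 0;0 0 0 0 0 0' >/dev/null
python3 -c "
from h import *
where()"
python3 -m crank '0 0.025 0 0 0 0;0 0.025 0 0 0 0;0 0 0 0 0 0;0 0 0 0 0 0;0 0 0 0 0 0' >/dev/null
python3 -c "
from h import *
where()"
```

```text
jig [-53.3 -48.3] z 0.0547 yaw -14.02 f jig 0.2 -0.1 -2.4 t 23.9
jig [-51.1 -48.3] z 0.0547 yaw -14.03 f jig 0.9 -0.3 -2.1 t 24.4
```

```bash

python3 -m crank '0 0.025 0 0 0 0;0 0.025 0 0 0 0;0 0 0 0 0 0;0 0 0 0 0 0;0 0 0 0 0 0' >/dev/null
python3 -c "
from h import *
where()"
python3 -m crank '0 0.025 0 0 0 0;0 0.025 0 0 0 0;0 0 0 0 0 0;0 0 0 0 0 0;0 0 0 0 0 0' >/dev/null
python3 -c "
from h import *
where()"
```

```text
jig [-50.3 -48.5] z 0.0546 yaw -14.03 f jig -5.3 1.3 -0.4 t 24.9
jig [-50.1 -48.8] z 0.0544 yaw -14.06 f jig -7.5 2.0 1.6 t 25.4
```

```bash

python3 -m crank '0 -0.1 0 0 0 0;0 -0.25 0 0 0 0;0 -0.3 0 0 0 0;0 0 -0.35 0 0 0;0 0 -0.6 0 0 0' >/dev/null
python3 -m crank '0 0 -0.7 0 0 0;0 0 -0.6 0 0 0;0 0 -0.4 0 0 0;-0.3 0.1 0 0 0 0;-0.6 0.3 0 0 0 0' >/dev/null
python3 -m crank '-0.8 0.35 0 0 0 0;-0.8 0.35 0 0 0 0;-0.8 0.35 0 0 0 0;-0.8 0.35 0 0 0 0;-0.8 0.35 0 0 0 0' >/dev/null
python3 -m crank '-0.8 0.35 0 0 0 0;-0.8 0.35 0 0 0 0;-0.8 0.35 0 0 0 0;-0.5 0.2 0 0 0 0;0 0 0 0 0 0' >/dev/null
python3 -m crank '0 0 0 0 0 0;0 0 0 0 0 0;0 0 0 0 0 0;0 0 0 0 0 0;0 0 0 0 0 0'
python3 - <<'E'
from h import *
import pickle
where(); s=snapshot("top"); pickle.dump(s,open("S1.pkl","wb")); t=telemetry.sense()["tcp_pos"]*1000
d=np.array([488.1,-99.8])-t[:2]; print("to rest tool x,y units",(d@EY/40).round(3),(d@EX/40).round(3))
I=s["image"][...,::-1]
cv2.imwrite("pics/top1.png",cv2.resize(I[118:233,150:255],None,fx=5,fy=5,interpolation=cv2.INTER_CUBIC))
E
```

```text
t: 27.9
tcp_pos: [0.4921, -0.0925, 0.1608]
tool_rot: [0.788, 0.616, 0.0, 0.0]
force: [0.2, -0.3, -2.2]
finger_gap: 0.273
gripper_force: 60.5
jig [  62.9 -359.5] z 0.1608 yaw -13.96 f jig 0.3 -0.3 -2.2 t 27.9
to rest tool x,y units -0.198 -0.055
```

View pics/top1.png

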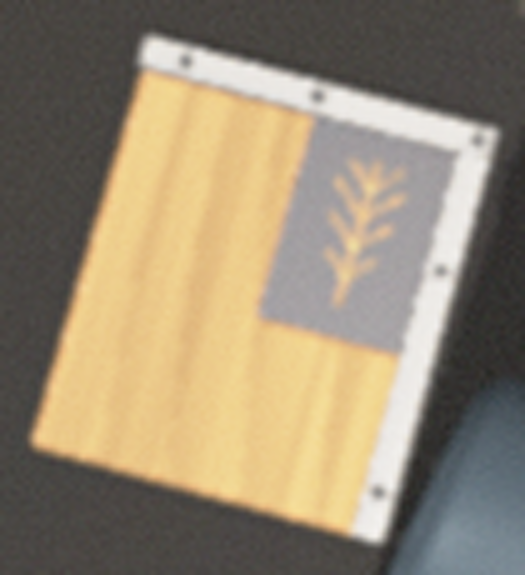

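The zoomed top view shows the block in the corner, with no wood visible between it and either stop. I'll check numerically, then lower the push block.

```bash

python3 - <<'E'
from h import *
import pickle
s=pickle.load(open("S1.pkl","rb")); S=cv2.GaussianBlur(cv2.cvtColor(s["image"],cv2.COLOR_RGB2HSV),(3,3),0)[...,1].astype(float)
J=lambda x,y:np.r_[C+x*EX+y*EY,24]/1000
K=s["camera_matrix"]; R=cv2.Rodrigues(np.array(s["rvec"],float))[0]; t=np.array(s["tvec"],float).ravel()
D=np.array([s["k1"],0,0,0])
def edge(mk,ps):
    out=[]
    for p in ps:
        q=np.linspace(-12,12,97); X=np.array([mk(p,d) for d in q])
        uv=cv2.projectPoints(X,np.array(s["rvec"],float),t,K,D)[0][:,0]
        v=cv2.remap(S.astype(np.float32),uv[:,0].astype(np.float32),uv[:,1].astype(np.float32),cv2.INTER_LINEAR).ravel()
        out.append(q[np.argmax(np.abs(np.gradient(cv2.GaussianBlur(v[None],(1,1),0)[0],5*1)))] if 0 else np.interp((v[:15].mean()+v[-15:].mean())/2,*( (v,q) if v[0]<v[-1] else (v[::-1],q[::-1]))))
    c=np.polyfit(ps,out,1); print("offset mm",np.mean(out).round(2),"slope deg",np.degrees(c[0]).round(2),np.std(out).round(2))
edge(lambda p,d:J(p,0+d),np.arange(-10,105,5))
edge(lambda p,d:J(-20+d,p),np.arange(-90,-10,5))
E
python3 -m crank '-0.1 -0.03 0.2 0 0 0;-0.1 -0.03 0.5 0 0 0;0 0 0.6 0 0 0;0 0 0.5 0 0 0;0 0 0.3 0 0 0' >/dev/null
python3 -m crank '0 0 0.15 0 0 0;0 0 0.1 0 0 0;0 0 0.05 0 0 0;0 0 0 0 0 0;0 0 0 0 0 0'
```

```text
offset mm -1.46 slope deg 0.06 0.18
offset mm 0.82 slope deg -0.02 0.2
t: 28.95
tcp_pos: [0.4883, -0.1006, 0.0653]
tool_rot: [0.788, 0.615, 0.0, 0.001]
force: [0.6, -0.1, -2.9]
finger_gap: 0.273
gripper_force: 60.4
```

```bash

python3 -m crank '0 0 0.05 0 0 0;0 0 0.04 0 0 0;0 0 0.025 0 0 0;0 0 0 0 0 0;0 0 0 0 0 0'
python3 -m crank '0 0 0.02 0 0 0;0 0 0 0 0 0;0 0 0 0 0 0;0 0 0 0 0 0;0 0 0 0 0 0'
```

```text
t: 29.45
tcp_pos: [0.4879, -0.1004, 0.0602]
tool_rot: [0.788, 0.615, 0.0, 0.0]
force: [0.0, 0.2, -1.2]
finger_gap: 0.273
gripper_force: 60.7
t: 29.95
tcp_pos: [0.4879, -0.1005, 0.0601]
tool_rot: [0.788, 0.616, 0.0, 0.0]
force: [-0.9, -0.9, 5.5]
finger_gap: 0.272
gripper_force: 61.5
```

Resting on the cork. I'll open, wait, and rise straight up.

```bash

python3 -m crank '0 0 0 0 0 0;0 0 0 0 0 0;0 0 0 0 0 0;0 0 0 0 0 0;0 0 0 0 0 0' 1 >/dev/null
python3 -m crank '0 0 0 0 0 0;0 0 0 0 0 0;0 0 0 0 0 0;0 0 0 0 0 0;0 0 0 0 0 0'
python3 -m crank '0 0 -0.2 0 0 0;0 0 -0.4 0 0 0;0 0 -0.6 0 0 0;0 0 -0.8 0 0 0;0 0 -0.8 0 0 0' >/dev/null
python3 -m crank '0 0 -0.7 0 0 0;0 0 -0.5 0 0 0;0 0 -0.3 0 0 0;0 0 0 0 0 0;0 0 0 0 0 0'
python3 - <<'E'
from h import *
where(); s=snapshot("wrist"); cv2.imwrite("pics/w6.png",s["image"][...,::-1])
P=cloud(s);z=P[...,2]
m=(z>.085)&(z<.105)&(np.hypot(P[...,0]-.488,P[...,1]+.1)<.06)
show("grip",rect(s,m,.097)[0]); print(np.median(z[m]))
E
```

```text
t: 30.95
tcp_pos: [0.4879, -0.1004, 0.0593]
tool_rot: [0.788, 0.615, -0.0, 0.0]
force: [0.9, 0.2, -0.5]
finger_gap: 1.0
gripper_force: 0.0
t: 31.95
tcp_pos: [0.4876, -0.1003, 0.2315]
tool_rot: [0.788, 0.615, 0.0, 0.0]
force: [0.3, -0.1, -0.5]
finger_gap: 0.999
gripper_force: 0.0
jig [  60.3 -368.1] z 0.2315 yaw -14.03 f jig 0.3 -0.0 -0.5 t 31.95
grip c [486.8 -99.9] size [49.6 22.9] ang 75.92
0.09507078592076484
```

View pics/w6.png

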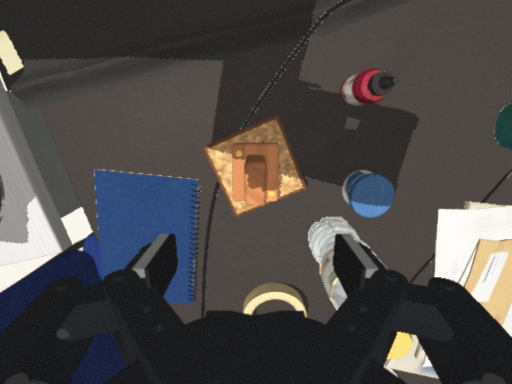

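The push block stands upright and released in the middle of the cork (px 256,173). The bottle, tub and tape are undisturbed, so I'm handing in.

```bash
python3 -c "
from station import manip
print(manip.sign_off())"
```

```text
the job is handed in; nothing more can be done
None
```

I handed the job in at about 32 s: the printing block measured square and seated against both stops, and the push block stands upright and released at the middle of its cork rest; the sign-off returned no verdict.

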